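# Clamp the lid of a filter holder

### The arm

A 6-joint arm with a two-finger parallel gripper is mounted at the origin on the work surface. World frame = base frame: x ahead of the robot, y to its left, z up, the work surface at z = 0. Lengths are in m, angles in rad, forces in N, time in s.
With the tool pointing down it reaches from about 0.325 to 0.775 m from the base axis. Payload 5.5 kg.
Tool frame: the origin (TCP) lies at the centre of the arm's flange, where the gripper is bolted on; the fingertips stand ahead of it and the grasp point (between the pads) lies 163 mm ahead of it (r.tip_extent is the y of the fingertips in the tool frame, in m); y points along the fingers, x is the direction in which the jaws open and shut, and the axes are right-handed (so a half turn about y gives the same grasp; the last joint's range is limited). The gripper opens to 88 mm and grips with 3 to 60 N. Pads are 20 mm wide; open, the fingers measure 115 mm over their backs; the gripper's body (75 mm by 178 mm) begins 61 mm behind the grasp point.
Start: joints at [1.264, 0.091, 1.231, -0, 1.82, -0.057], TCP at [0.148, 0.581, 0.405] pointing down, gripper open.
Joint ranges: [-2.87, 2.87], [-0.86, 2.18], [0.17, 2.46], [-1.51, 4.65], [0.06, 2.69], [-2.65, 2.65]. Speed limits (rad/s): [2.57, 2.57, 3.01, 3.14, 3.14, 3.14].

### API

Orientations are given as a unit quaternion [x, y, z, w].
In Python, from plant import sensors, optics, r gives the robot as it stands.
- The arm moves only by the tool send_rows, never from a script. Its argument "motion" is a list of rows, each a list of 3 entries, a list of its own where there are three numbers: the shift along the tool's x, y, z in mm, then the turn, a rotation vector about the tool's x, y, z in rad, then the gripper's target within -1 to 1 (fully open at 1, half-way at 0, shut at -1). In form: [[[x, y, z], [ax, ay, az], fingers], ...]. A call has 1 to 12 rows; each row is the pose to reach, as a shift and turn from the pose commanded when the call began, along the tool's axes at that moment; what a row does not reach only later rows make up. A row lasts 1/12 s, in which the tool goes at most 41.7 mm and 7.16 degrees, less where a joint would pass 70% of its speed; a pose out of reach is approached as far as the arm can. A call with a gripper value outside its range is refused whole. The fingers move at their own pace and stop on an object; "squeeze" is the grip in N (left out, the last holds). Time passes only in rows, so rows that repeat a pose let the fingers close. It gives the time, the measured TCP pose, the force and the opening at its end, in the units of the state.
- sensors.state(): the state, without advancing time (a new reading comes with each control period).
- optics.snapshot(name): name is "scene" or "top" or "wrist"; returns (picture, depth): 400x640x3 uint8, red, green, blue; 400x640 float32, m along the optical axis (not along the pixel's ray), 0 where there is no reading.
- optics.camera_params(name): a dict with "fx", "fy", "cx", "cy" (pixels), "xyz" and "attitude" of the camera in the world; the wrist camera has in their place "hand_eye" (4x4, takes a point from camera to tool coordinates, whose origin is the TCP and whose axes are the tool frame's). Camera axes: x right, y up, looking along -z (the intrinsics and any distortion apply to the point x, -y, -z); pixel columns grow to the right and rows downward; lengths in m; the calibration is good to about 2 mm. A picture is of the moment at which its call begins: read the wrist's pose just before it. camera_params takes no time and is no camera call.
- r.finish_job(): hands the job in, once; it reports no verdict.
The state is a dict: "t": time; "q": joint angles; "qvel": joint speeds; "joint_efforts": joint torques, N m; "position": TCP position; "eef_rot": TCP orientation; "wrist_force": force on the tool from outside, world axes, zero at the start; "torque": the same for the moment, N m; "opening": opening from 0.0 (shut) to 1.0 (fully open).
Only numpy, scipy, OpenCV 4.12 (cv2) and the standard library are available. Lean on these libraries where they do the work, as an engineer would, in place of code of your own. Each camera call takes 0.05 s, during which the arm holds its last target.

### The job

The white lid already lies on the steel filter holder: clamp it shut. Push the swing strap over the lid until its end is fully home in the keeper, and only then press the cam lever on the strap all the way down. Leave the lid seated and the bottle, jar and beaker standing where they are.

Things in the scene. Friction and masses are not known exactly. Their poses are not given: they have to be found in the camera images.
- holder: Fixed bench-top filter holder; origin under the middle of its 125 (x) x 205 (y) x 12 mm base plate, z up. At its middle a steel vessel, 112 mm across, 70 mm high, with the lid on. At (0, 75) mm the strap's pivot post. At (0, -80) mm the keeper, a C-shaped catch 126 mm high; its jaws span x -8 to +30, y -90 to -70 mm; its mouth opens to -x.
- pivot (a point): Point on the strap's vertical pivot axis, at the height of the strap's upper face (112 mm above the bench).
- strap (a joint): Swing of the strap about its vertical pivot, rad. 0 = fully home over the lid, end in the keeper, against a hard stop; grows, up to 1.9, as it swings out to the holder's -x side. From above the strap points along the holder's (-sin q, -cos q). Stays where it is left; moves with about 3 N at the push point.
- strap_push (a point): Mid-section of the flat steel strap, 125 mm from the pivot axis, 35 mm short of its free end. Strap 22 mm wide, 16 mm thick, underside 96 and top 112 mm above the bench, 16 mm over the lid; a pressure pad hangs 12 mm below it. Axes turn with the strap: z up, -y towards the free end; push on the -x flank, so that it moves to its +x.
- lever (a joint): Angle of the cam lever above the strap, rad. 0 = fully down, parallel with the strap, against a hard stop; up to 1.25 when raised. Stays where it is left; takes about 7 N at the black pad.
- lever_hinge (a point): The cam lever's hinge, between two cheeks on the strap, 85 mm from the strap's pivot axis, 124 mm above the bench; its axis is level, across the strap. Lever's own axes: y from hinge to tip, z out of its upper face. The lever is 78 mm long and slants up towards the strap's pivot post; going down, its tip moves over that post.
- lever_pad (a point): Middle of the upper face of the lever's black end pad, 58 mm from the hinge along the lever and 6 mm above the lever's centre line; the pad is 40 mm long and 24 mm wide. Press here. Axes are the lever's own, as above.
- lid_center (a point): Centre of the loose white lid disc, 96 mm across, 10 mm thick, 350 g, lying flat on the vessel between three short locating pins; its top is 80 mm above the bench.
- beaker_mid (a point): Loose glass beaker, 72 mm across, 95 mm high; the point is half-way up. Not to be moved.
- wash_bottle_mid (a point): Loose white wash bottle with red cap and spout, 62 mm across, 144 mm high; the point is 60 mm up. Not to be moved.
- jar_mid (a point): Loose amber jar with black cap, 56 mm across, 95 mm high; the point is half-way up. Not to be moved.

How it is judged:
By the outcome, as a careful person would: the job done as asked, in the order asked, and still so for the second after the job is handed in, with the robot touching nothing.
It also fails if it takes over 56 s, if anything falls off the work surface, if the arm or the gripper's body presses on something with over 40 N, if the wrist force passes 120 N, or if a joint passes its speed limit or range.

## Working session

There is one attempt and no reset: what is moved stays moved. The work goes in short steps, Python scripts to look and compute and a tool call to move; the robot and the scene stay as the last step left them, time stands still between calls to the robot, and variables do not carry over. Pictures are saved under pics/ and viewed, and the job is handed in when it is done.

Besides the shell and the picture viewer there is one more tool, called after "Emit:" as name([rows], argument=value, ...), one row to a line, values as JSON. send_rows: Moves the arm, as the interface text tells. Its arguments: {"type":"object","properties":{"motion":{"type":"array","items":{"type":"array"}},"squeeze":{"type":"number"}},"required":["motion"]}

```bash
ls; mkdir -p pics
python3 - <<'E'
from plant import sensors, optics, r
import cv2
s=sensors.state();print(s, r.tip_extent)
for n in ["scene","top","wrist"]:
    p,d=optics.snapshot(n); cv2.imwrite(f"pics/{n}0.png",p[:,:,::-1]); print(n,optics.camera_params(n))
    import numpy as np; np.savez(f"{n}0.npz",p=p,d=d)
E
```

```text
pics
{'t': 0.0, 'q': array([ 1.26433467e+00,  9.18550794e-02,  1.23189935e+00, -1.01757532e-05,
        1.81977276e+00, -5.66804865e-02]), 'qvel': array([-0.00051297,  0.00098113, -0.00017338, -0.00113977,  0.00028193,
        0.00058683]), 'joint_efforts': array([ 2.48436074e-03, -4.46467566e+01, -4.06441641e+01,  6.96722022e-02,
        2.97825085e-02, -1.60863087e-04]), 'position': array([0.14832431, 0.58143626, 0.40350119]), 'eef_rot': array([ 0.55878024,  0.43326063, -0.4343827 , -0.55799779]), 'wrist_force': array([-0.97953832,  0.30051716, -0.0940219 ]), 'torque': array([-0.05558167, -0.05781838,  0.01838   ]), 'opening': 0.9979729061173674} 0.182
scene {'fx': 441.0279239704185, 'fy': 441.0279239704185, 'cx': 322.49608563144636, 'cy': 197.6223728081156, 'xyz': array([ 1.29660244, -0.05298759,  0.60805317]), 'attitude': array([0.33277631, 0.27798633, 0.58043408, 0.68926033])}
top {'fx': 519.9103862428085, 'fy': 519.9103862428085, 'cx': 321.4576836281469, 'cy': 202.16432408813287, 'xyz': array([0.53567495, 0.03935328, 1.21916233]), 'attitude': array([ 0.03831883, -0.01682851, -0.69967365,  0.71323576])}
wrist {'fx': 289.5215847509873, 'fy': 289.5215847509873, 'cx': 314.0749977877149, 'cy': 200.9313747484787, 'hand_eye': array([[ 9.99999954e-01,  2.10454582e-04, -2.18162784e-04,
         1.21343525e-03],
       [-2.65893163e-04,  2.63404537e-01, -9.64685430e-01,
         1.96596190e-02],
       [-1.45557402e-04,  9.64685444e-01,  2.63404581e-01,
         7.13443638e-02],
       [ 0.00000000e+00,  0.00000000e+00,  0.00000000e+00,
         1.00000000e+00]])}
```

View pics/scene0.png

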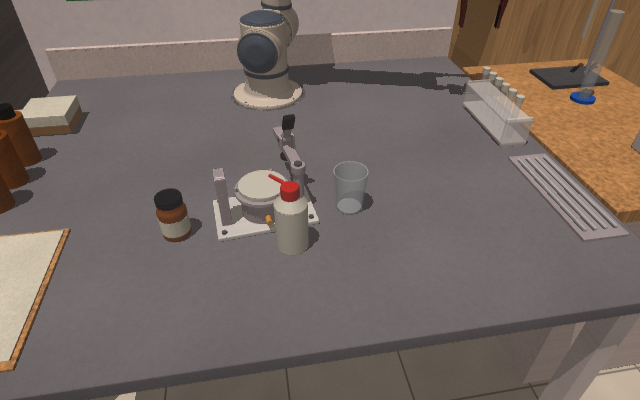

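View pics/top0.png

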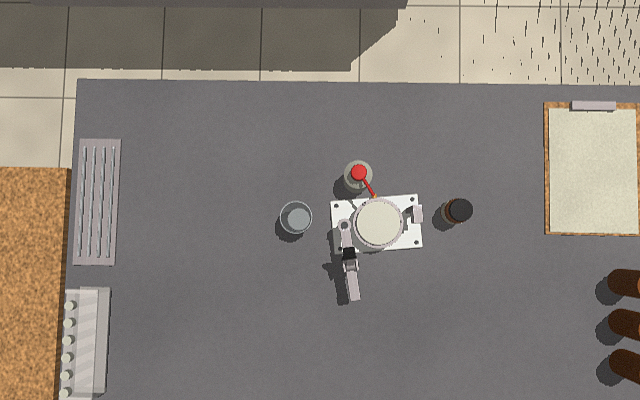

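View pics/wrist0.png

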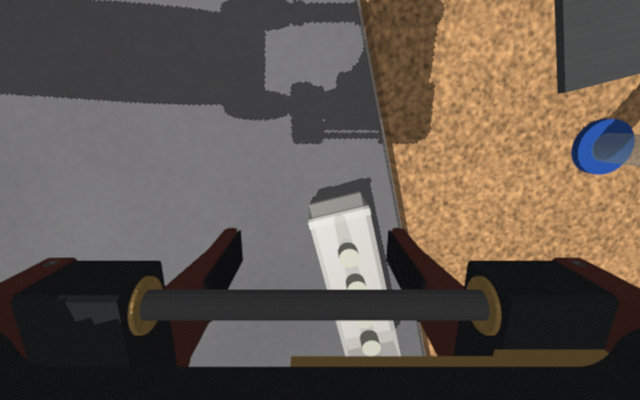

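The scene view shows the strap swung out with its lever up, at about (290,140). In the top view the base plate spans (330-423, 194-252) and the strap points to (353,300). The bottle is at (358,174), the beaker at (296,217) and the jar at (459,210).

Run:
```python
import numpy as np,cv2
p=np.load("top0.npz")["p"][:,:,::-1]
cv2.imwrite("pics/topz.png",cv2.resize(p[150:310,270:480],None,fx=3.7,fy=3.7,interpolation=cv2.INTER_CUBIC))
p=np.load("scene0.npz")["p"][:,:,::-1]
cv2.imwrite("pics/scenez.png",cv2.resize(p[100:260,150:380],None,fx=3.4,fy=3.4,interpolation=cv2.INTER_CUBIC))
```

```text
(no output)
```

View pics/topz.png

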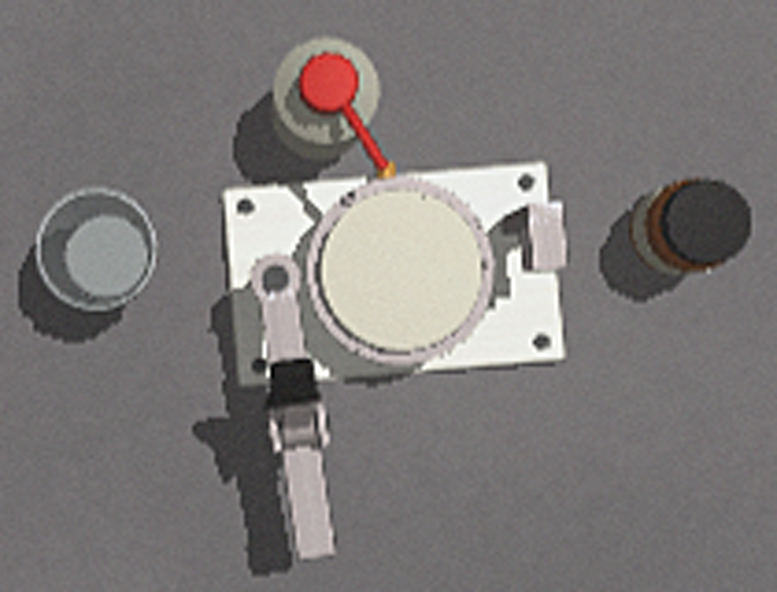

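View pics/scenez.png

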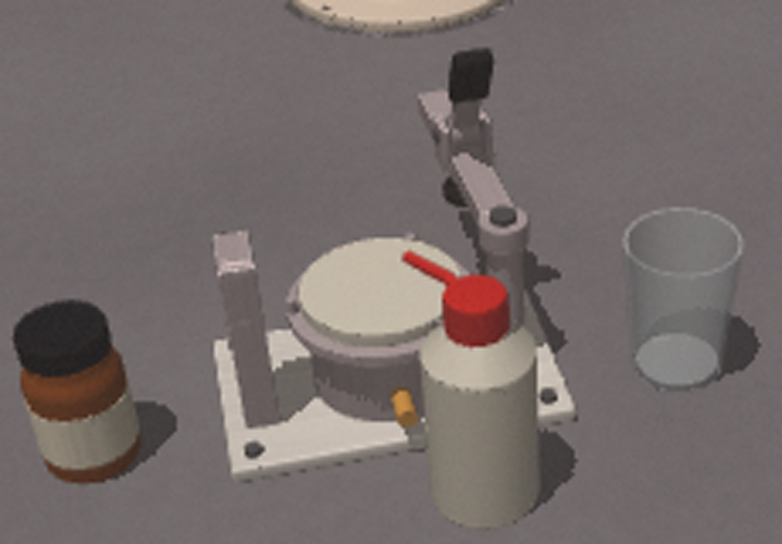

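```bash
cat > h.py <<'E'
import numpy as np,cv2
from scipy.spatial.transform import Rotation as R
def rays(cp,px):
    px=np.atleast_2d(px).astype(float)
    d=np.c_[(px[:,0]-cp["cx"])/cp["fx"],-(px[:,1]-cp["cy"])/cp["fy"],-np.ones(len(px))]
    return R.from_quat(cp["attitude"]).apply(d)
def onz(cp,px,z):
    d=rays(cp,px); z=np.broadcast_to(z,(len(d),))
    return cp["xyz"]+d*((z-cp["xyz"][2])/d[:,2])[:,None]
def proj(cp,X):
    c=R.from_quat(cp["attitude"]).inv().apply(np.atleast_2d(X)-cp["xyz"])
    return np.c_[cp["cx"]+cp["fx"]*c[:,0]/-c[:,2],cp["cy"]-cp["fy"]*c[:,1]/-c[:,2]]
E
python3 - <<'E'
from plant import optics
from h import *
np.set_printoptions(precision=4,suppress=True)
cp=optics.camera_params("top"); cs=optics.camera_params("scene")
T=lambda u,v:[270+u/3.7-.5+.5/3.7,150+v/3.7-.5+.5/3.7]
S=lambda u,v:[150+u/3.4-.5+.5/3.4,100+v/3.4-.5+.5/3.4]
print(proj(cp,[.5,0,0]))
def show(n,c,pts,z): print(n,onz(c,pts,z).tolist() if 0 else "\n",onz(c,pts,z))
co=[T(224,188),T(545,163),T(565,357),T(240,384)]
c=onz(cp,co,.012); print("corners",c, "mean",c.mean(0))
e=c[0]-c[1];e2=c[3]-c[2];print("yaw from long edges",np.arctan2(-e[0],e[1]),np.arctan2(-e2[0],e2[1]), np.linalg.norm(e),np.linalg.norm(c[1]-c[2]))
show("pivot bolt",cp,[T(274,278)],.115)
show("scene pivot",cs,[S(502,215)],.115)
show("lid",cp,[T(401,272)],.08)
show("lid scene",cs,[S(383,289)],.08)
show("tip corners",cp,[T(300,560),T(335,554)],.112)
show("strap edges near pivot",cp,[T(265,320),T(300,320)],.112)
show("keeper top",cp,[T(528,203),T(563,203),T(566,270),T(530,270)],.126)
show("bottle cap",cp,[T(329,82)],.144)
show("bottle spout tip",cp,[T(388,172)],.14)
show("bottle base scene",cs,[S(484,500)],.0)
show("jar",cp,[T(706,224)],.095)
show("beaker rim",cp,[T(98,249)],.095)
show("lever pad",cp,[T(293,360),T(293,403)],[.18,.16])
d=np.load("top0.npz")["d"]
for n,u,v in [("pad",293,380),("strap",310,500),("lid",401,272),("keeper",547,235),("spout",370,145),("cap",329,82)]:
    q=T(u,v); dd=d[int(round(q[1])),int(round(q[0]))]; print(n,dd,cp["xyz"]+rays(cp,[q])[0]*dd)
E
```

```text
[[353.5345 258.6756]]
corners [[ 0.6341  0.0568  0.012 ]
 [ 0.6534 -0.1442  0.012 ]
 [ 0.5324 -0.1573  0.012 ]
 [ 0.5115  0.0445  0.012 ]] mean [ 0.5829 -0.05    0.012 ]
yaw from long edges 0.0959284378595513 0.10346038326455284 0.20188944611605547 0.1216950155622041
pivot bolt 
 [[0.5744 0.0257 0.115 ]]
scene pivot 
 [[0.5711 0.0241 0.115 ]]
lid 
 [[ 0.5807 -0.0496  0.08  ]]
lid scene 
 [[ 0.5845 -0.0489  0.08  ]]
tip corners 
 [[ 0.4147  0.0082  0.112 ]
 [ 0.4185 -0.0116  0.112 ]]
strap edges near pivot 
 [[0.5504 0.0304 0.112 ]
 [0.5508 0.0103 0.112 ]]
keeper top 
 [[ 0.6194 -0.1174  0.126 ]
 [ 0.6197 -0.1371  0.126 ]
 [ 0.5818 -0.139   0.126 ]
 [ 0.5814 -0.1188  0.126 ]]
bottle cap 
 [[ 0.6842 -0.003   0.144 ]]
bottle spout tip 
 [[ 0.6343 -0.037   0.14  ]]
bottle base scene 
 [[ 0.687  -0.0049  0.    ]]
jar 
 [[ 0.6114 -0.2248  0.095 ]]
beaker rim 
 [[0.5901 0.1287 0.095 ]]
lever pad 
 [[0.5283 0.0155 0.18  ]
 [0.5047 0.0147 0.16  ]]
pad 1.0173305 [0.5179 0.0157 0.1961]
strap 1.0955713 [0.4486 0.003  0.1118]
lid 1.1357895 [ 0.5807 -0.0496  0.0801]
keeper 1.0903658 [ 0.6015 -0.1284  0.1249]
spout 1.0803452 [ 0.6492 -0.0266  0.1418]
cap 1.0796536 [ 0.6839 -0.0029  0.1459]
```

```bash
cat >> h.py <<'E'
YAW=.098; C=np.array([.5826,-.0497])
def H(x,y): # holder->world, m
    c,s=np.cos(YAW),np.sin(YAW); return C+np.array([c*x-s*y,s*x+c*y])
PIV=H(0,.075); TIP=.182
def strapframe(q):
    a=YAW-q; return a,np.array([np.cos(a),np.sin(a)]),np.array([-np.sin(a),np.cos(a)]) # angle,x,y
def pose(tip,a):
    x=np.array([np.cos(a),np.sin(a),0]);y=np.array([0,0,-1.])
    M=np.c_[x,y,np.cross(x,y)]
    return np.array(tip)-TIP*y, R.from_matrix(M)
def rel(p0,R0,p,Rr):
    return R0.inv().apply(p-p0)*1000,(R0.inv()*Rr).as_rotvec()
def strap_tip(q,r,off,z):
    a,x,y=strapframe(q); w=PIV-y*r-x*off
    return [w[0],w[1],z],a
def cur(s): return s["position"],R.from_quat(s["eef_rot"])
E
python3 - <<'E'
from plant import sensors
from h import *
np.set_printoptions(precision=4,suppress=True)
s=sensors.state();p0,R0=cur(s);M=R0.as_matrix();print(M,np.arctan2(M[1,0],M[0,0]),PIV)
for z in (.25,.095):
  t,a=strap_tip(1.5,.125,.011+.014+.02,z)
  for aa in (a,a+np.pi):
    p,Rr=pose(t,aa);print(z,aa,p,rel(p0,R0,p,Rr))
E
```

```text
[[ 0.2472 -0.0005 -0.969 ]
 [ 0.969  -0.0015  0.2472]
 [-0.0016 -1.      0.0001]] 1.321005862962982 [0.5753 0.0249]
0.25 -1.402 [0.4445 0.0483 0.432 ] (array([-443.414 ,  -27.5869, -418.7328]), array([ 0.0021,  2.723 , -0.0006]))
0.25 1.7395926535897932 [0.4445 0.0483 0.432 ] (array([-443.414 ,  -27.5869, -418.7328]), array([-0.0004, -0.4186, -0.0015]))
0.095 -1.402 [0.4445 0.0483 0.277 ] (array([-443.1703,  127.4129, -418.7437]), array([ 0.0021,  2.723 , -0.0006]))
0.095 1.7395926535897932 [0.4445 0.0483 0.277 ] (array([-443.1703,  127.4129, -418.7437]), array([-0.0004, -0.4186, -0.0015]))
```

Emit:
send_rows([
  [[-19,-3,-18],[0,0.11,0],-1],
  [[-38,-6,-36],[0,0.22,0],-1],
  [[-57,-9,-54],[0,0.33,0],-1],
  [[-76,-12,-72],[0,0.44,0],-1],
  [[-95,-15,-90],[0,0.55,0],-1],
  [[-114,-18,-108],[0,0.66,0],-1],
  [[-133,-21,-126],[0,0.77,0],-1],
  [[-152,-24,-144],[0,0.88,0],-1],
  [[-171,-27,-162],[0,0.99,0],-1],
  [[-190,-30,-180],[0,1.1,0],-1],
  [[-209,-30,-198],[0,1.21,0],-1],
  [[-228,-30,-216],[0,1.32,0],-1],
])

```text
t: 1.15
position: [0.3016, 0.3059, 0.4347]
eef_rot: [-0.707, 0.001, -0.002, 0.707]
wrist_force: [0.3, -0.7, -1.0]
opening: 0.133
```

```bash
cat > nxt.py <<'E'
from plant import sensors
from h import *
import sys
np.set_printoptions(precision=4,suppress=True)
s=sensors.state();p0,R0=cur(s);q,r,off,z=map(float,sys.argv[1:5])
t,a=strap_tip(q,r,off,z);p,Rr=pose(t,a);print(s["t"],s["q"],p0,s["wrist_force"],s["opening"]);print(rel(p0,R0,p,Rr))
E
python3 nxt.py 1.5 .125 .045 .25
```

```text
1.15 [ 0.7133 -0.3579  1.5871 -0.      1.9122  0.7175] [0.3016 0.3059 0.4347] [ 0.2569 -0.7151 -0.9589] 0.13251872749689136
(array([ 143.9964,    2.6517, -256.9735]), array([-0.0002,  1.3978,  0.0001]))
```

Emit:
send_rows([
  [[12,0,-21.5],[0,0.117,0],-1],
  [[24,0,-43],[0,0.233,0],-1],
  [[36,0,-64],[0,0.35,0],-1],
  [[48,0,-86],[0,0.467,0],-1],
  [[60,0,-107],[0,0.583,0],-1],
  [[72,0,-128],[0,0.7,0],-1],
  [[84,0,-150],[0,0.817,0],-1],
  [[96,0,-171],[0,0.933,0],-1],
  [[108,0,-193],[0,1.05,0],-1],
  [[120,0,-214],[0,1.167,0],-1],
  [[132,0,-236],[0,1.283,0],-1],
  [[144,0,-257],[0,1.4,0],-1],
])

```text
t: 2.15
position: [0.4459, 0.0489, 0.4344]
eef_rot: [0.54, -0.457, 0.457, -0.54]
wrist_force: [-0.2, -0.2, -0.1]
opening: 0.009
```

Emit:
send_rows([
  [[0,0,0],[0,0,0],-1],
  [[0,0,0],[0,0,0],-1],
])

```text
t: 2.32
position: [0.4458, 0.0495, 0.4341]
eef_rot: [0.541, -0.456, 0.455, -0.541]
wrist_force: [-0.4, 1.1, -0.0]
opening: 0.005
```

```bash
python3 nxt.py 1.5 .125 .045 .095
python3 - <<'E'
from plant import optics
import cv2
for n in ["top","wrist","scene"]:
    p,d=optics.snapshot(n); cv2.imwrite(f"pics/{n}1.png",p[:,:,::-1])
E
```

```text
2.3167 [ 0.0346 -0.3063  1.5477  0.0003  1.9016  1.4344] [0.4458 0.0495 0.4341] [-0.4387  1.1079 -0.0295] 0.004735567710945194
(array([  1.0208, 157.0782,  -1.2928]), array([ 0.0013,  0.0023, -0.0005]))
```

View pics/wrist1.png

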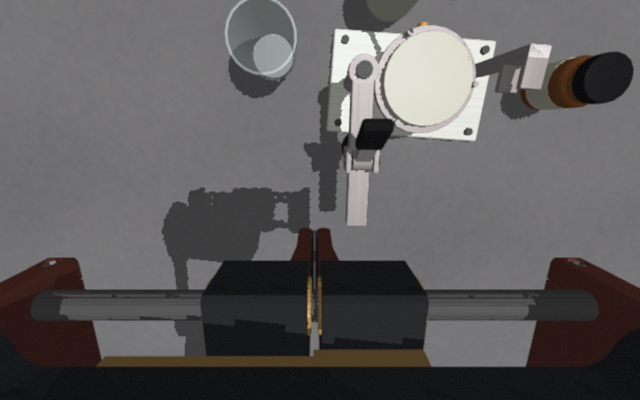

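View pics/scene1.png

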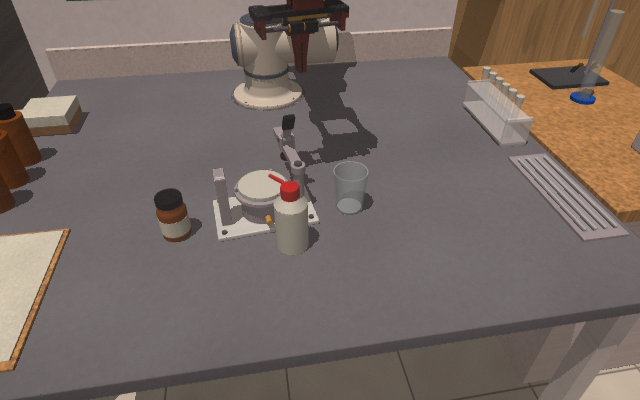

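Emit:
send_rows([
  [[0,20,-1],[0,0,0],-1],
  [[0,40,-2],[0,0,0],-1],
  [[0,60,-3],[0,0,0],-1],
  [[1,80,-3],[0,0,0],-1],
  [[1,100,-3],[0,0,0],-1],
  [[1,115,-3],[0,0,0],-1],
  [[1,130,-3],[0,0,0],-1],
  [[1,142,-3],[0,0,0],-1],
  [[1,151,-3],[0,0,0],-1],
  [[1,157,-3],[0,0,0],-1],
  [[1,157,-3],[0,0,0],-1],
])

```text
t: 3.38
position: [0.4424, 0.049, 0.2765]
eef_rot: [0.542, -0.455, 0.455, -0.541]
wrist_force: [-0.1, -0.4, 0.2]
opening: 0.003
```

```bash
python3 nxt.py 1.5 .127 .045 .095
python3 - <<'E'
from plant import optics
import cv2
for n in ["top","wrist","scene"]:
    p,d=optics.snapshot(n)
    if n=="scene": p=cv2.resize(p[60:260,150:400],None,fx=3,fy=3)
    cv2.imwrite(f"pics/{n}2.png",p[:,:,::-1])
E
```

```text
3.3833 [ 0.0339 -0.3246  1.8411  0.0001  1.6267  1.432 ] [0.4424 0.049  0.2765] [-0.1144 -0.3569  0.1759] 0.0025552552957920113
(array([ 1.0779, -0.4692, -0.1148]), array([ 0.0016,  0.0039, -0.0003]))
```

View pics/wrist2.png

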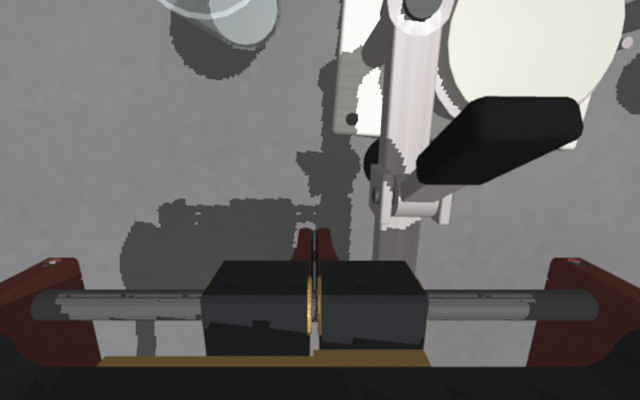

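View pics/scene2.png

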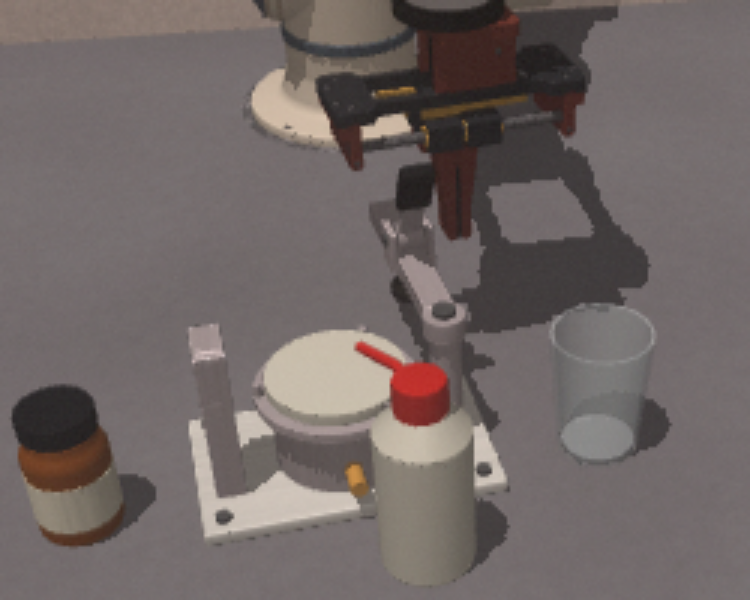

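```bash
cat > arc.py <<'E'
from plant import sensors
from h import *
import sys,json
s=sensors.state();p0,R0=cur(s);print(s["t"],p0,s["wrist_force"])
for w in sys.argv[1:]:
    q,r,off,z=map(float,w.split(","))
    t,a=strap_tip(q,r,off,z);p,Rr=pose(t,a);v,w=rel(p0,R0,p,Rr);print([list(np.round(v,0)),list(np.round(w,3)+0.)])
E
python3 arc.py 1.5,.127,.035,.095 $(for q in 1.48 1.41 1.34 1.27 1.20 1.13 1.06 .99 .92 .85 .78; do echo $q,.127,.024,.095;done)
```

```text
3.5333 [0.44293185 0.04878694 0.27854818] [ 0.13041803 -0.369347    0.04612028]
[[np.float64(11.0), np.float64(2.0), np.float64(-1.0)], [np.float64(-0.001), np.float64(0.003), np.float64(0.0)]]
[[np.float64(24.0), np.float64(2.0), np.float64(-1.0)], [np.float64(-0.001), np.float64(-0.017), np.float64(0.0)]]
[[np.float64(33.0), np.float64(2.0), np.float64(-2.0)], [np.float64(-0.001), np.float64(-0.087), np.float64(0.0)]]
[[np.float64(42.0), np.float64(2.0), np.float64(-3.0)], [np.float64(-0.001), np.float64(-0.157), np.float64(0.0)]]
[[np.float64(51.0), np.float64(2.0), np.float64(-3.0)], [np.float64(-0.001), np.float64(-0.227), np.float64(0.0)]]
[[np.float64(60.0), np.float64(2.0), np.float64(-2.0)], [np.float64(-0.001), np.float64(-0.297), np.float64(0.0)]]
[[np.float64(69.0), np.float64(2.0), np.float64(-1.0)], [np.float64(-0.001), np.float64(-0.367), np.float64(0.0)]]
[[np.float64(78.0), np.float64(2.0), np.float64(1.0)], [np.float64(-0.001), np.float64(-0.437), np.float64(0.0)]]
[[np.float64(87.0), np.float64(2.0), np.float64(4.0)], [np.float64(-0.001), np.float64(-0.507), np.float64(0.001)]]
[[np.float64(95.0), np.float64(2.0), np.float64(7.0)], [np.float64(-0.001), np.float64(-0.577), np.float64(0.001)]]
[[np.float64(104.0), np.float64(2.0), np.float64(10.0)], [np.float64(-0.001), np.float64(-0.647), np.float64(0.001)]]
[[np.float64(111.0), np.float64(2.0), np.float64(15.0)], [np.float64(-0.001), np.float64(-0.717), np.float64(0.001)]]
```

Emit:
send_rows([
  [[11,1,-1],[0,0,0],-1],
  [[24,1,-1],[0,-0.017,0],-1],
  [[33,1,-2],[0,-0.087,0],-1],
  [[42,1,-3],[0,-0.157,0],-1],
  [[51,1,-3],[0,-0.227,0],-1],
  [[60,1,-2],[0,-0.297,0],-1],
  [[69,1,-1],[0,-0.367,0],-1],
  [[78,1,1],[0,-0.437,0],-1],
  [[87,1,4],[0,-0.507,0],-1],
  [[95,1,7],[0,-0.577,0],-1],
  [[104,1,10],[0,-0.647,0],-1],
  [[111,1,15],[0,-0.717,0],-1],
])

```text
t: 4.53
position: [0.4763, -0.0592, 0.2773]
eef_rot: [-0.667, 0.236, -0.235, 0.667]
wrist_force: [-3.8, 0.4, 2.8]
opening: 0.008
```

```bash
python3 arc.py $(for q in .72 .66 .60 .54 .48 .42 .36 .30 .25 .20 .16 .12; do echo $q,.127,.024,.095;done) | sed 's/np.float64//g'
python3 - <<'E'
from plant import optics
import cv2
for n in ["wrist","scene"]:
    p,d=optics.snapshot(n)
    if n=="scene": p=cv2.resize(p[60:260,150:400],None,fx=3,fy=3)
    cv2.imwrite(f"pics/{n}3.png",p[:,:,::-1])
E
```

```text
4.5333 [ 0.47632508 -0.05916695  0.27728364] [-3.83684714  0.36516489  2.76121642]
[[(7.0), (0.0), (-1.0)], [(0.0), (-0.057), (-0.001)]]
[[(15.0), (0.0), (-1.0)], [(0.0), (-0.117), (-0.001)]]
[[(23.0), (0.0), (-2.0)], [(0.0), (-0.177), (-0.001)]]
[[(31.0), (0.0), (-2.0)], [(0.0), (-0.237), (-0.001)]]
[[(38.0), (0.0), (-1.0)], [(0.0), (-0.297), (-0.001)]]
[[(46.0), (0.0), (0.0)], [(0.0), (-0.357), (-0.001)]]
[[(54.0), (0.0), (2.0)], [(0.0), (-0.417), (-0.001)]]
[[(61.0), (0.0), (4.0)], [(0.0), (-0.477), (-0.001)]]
[[(67.0), (0.0), (6.0)], [(0.0), (-0.527), (-0.001)]]
[[(73.0), (0.0), (8.0)], [(0.0), (-0.577), (-0.001)]]
[[(78.0), (0.0), (10.0)], [(0.0), (-0.617), (-0.001)]]
[[(83.0), (0.0), (12.0)], [(0.0), (-0.657), (-0.001)]]
```

View pics/wrist3.png

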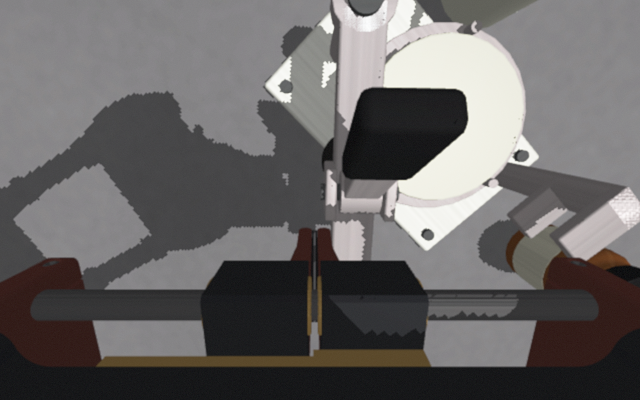

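View pics/scene3.png

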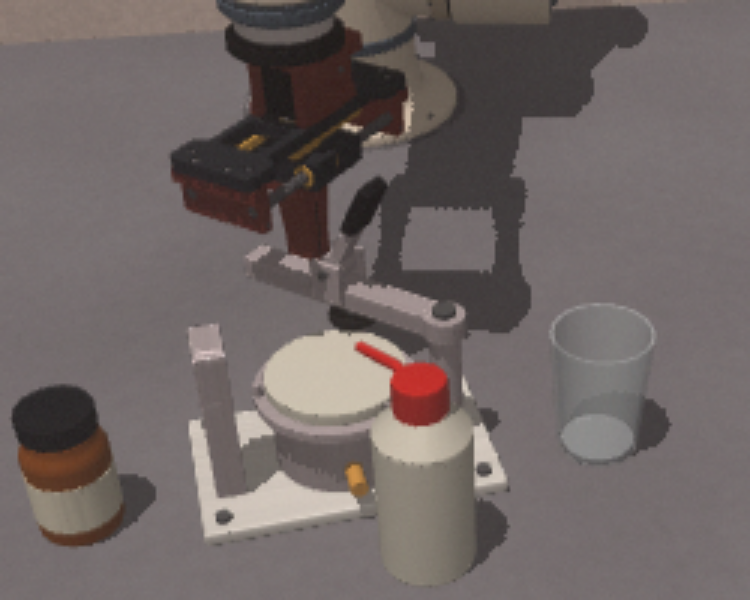

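Emit:
send_rows([
  [[7,0,-1],[0,-0.057,0],-1],
  [[15,0,-1],[0,-0.117,0],-1],
  [[23,0,-2],[0,-0.177,0],-1],
  [[31,0,-2],[0,-0.237,0],-1],
  [[38,0,-1],[0,-0.297,0],-1],
  [[46,0,0],[0,-0.357,0],-1],
  [[54,0,2],[0,-0.417,0],-1],
  [[61,0,4],[0,-0.477,0],-1],
  [[67,0,6],[0,-0.527,0],-1],
  [[73,0,8],[0,-0.577,0],-1],
  [[78,0,10],[0,-0.617,0],-1],
  [[83,0,12],[0,-0.657,0],-1],
])

```text
t: 5.63
position: [0.5483, -0.101, 0.2768]
eef_rot: [-0.707, 0.009, -0.008, 0.707]
wrist_force: [-3.3, 1.7, 1.3]
opening: 0.001
```

```bash
python3 arc.py $(for q in .12 .09 .06 .03 .0 -.02 -.04; do echo $q,.127,.024,.095;done) | sed 's/np.float64//g'
python3 - <<'E'
from plant import optics
import cv2
for n in ["wrist","scene"]:
    p,d=optics.snapshot(n)
    if n=="scene": p=cv2.resize(p[60:260,150:400],None,fx=3,fy=3)
    cv2.imwrite(f"pics/{n}4.png",p[:,:,::-1])
E
```

```text
5.6333 [ 0.54828117 -0.10097973  0.27678442] [-3.31750872  1.68500781  1.25770185]
[[(0.0), (-0.0), (-1.0)], [(-0.001), (-0.003), (-0.001)]]
[[(4.0), (-0.0), (-1.0)], [(-0.001), (-0.033), (-0.001)]]
[[(8.0), (-0.0), (-2.0)], [(-0.001), (-0.063), (-0.001)]]
[[(12.0), (-0.0), (-2.0)], [(-0.001), (-0.093), (-0.001)]]
[[(16.0), (-0.0), (-2.0)], [(-0.001), (-0.123), (-0.001)]]
[[(18.0), (-0.0), (-3.0)], [(-0.001), (-0.143), (-0.001)]]
[[(21.0), (-0.0), (-3.0)], [(-0.001), (-0.163), (-0.001)]]
```

View pics/wrist4.png

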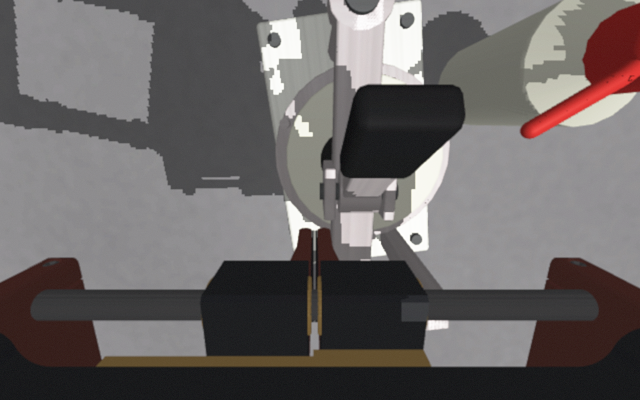

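View pics/scene4.png

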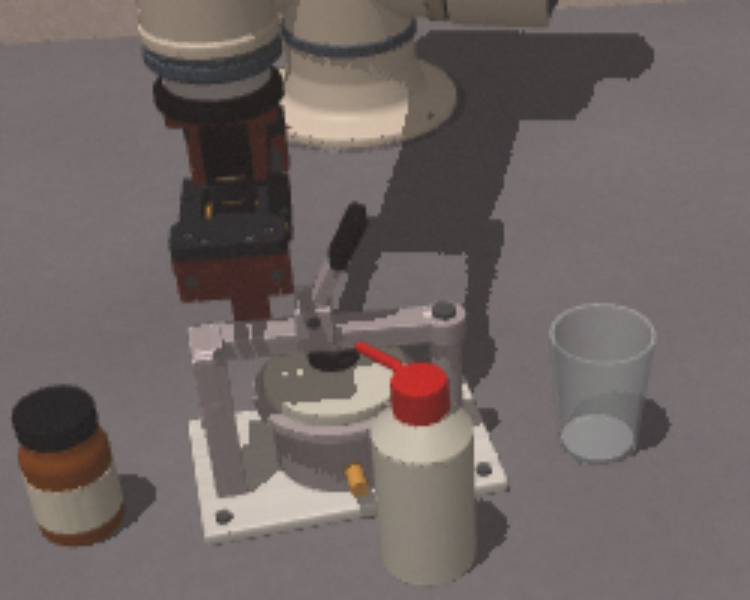

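Emit:
send_rows([
  [[2,0,-1],[0,-0.015,0],-1],
  [[4,0,-1],[0,-0.033,0],-1],
  [[6,0,-1],[0,-0.048,0],-1],
  [[8,0,-2],[0,-0.063,0],-1],
  [[10,0,-2],[0,-0.078,0],-1],
  [[12,0,-2],[0,-0.093,0],-1],
  [[13,0,-2],[0,-0.1,0],-1],
  [[14,0,-2],[0,-0.11,0],-1],
])

```text
t: 6.4
position: [0.5626, -0.1037, 0.2767]
eef_rot: [0.707, 0.03, -0.03, -0.706]
wrist_force: [-2.1, -1.1, 0.9]
opening: 0.004
```

```bash
python3 arc.py 0,.127,.024,.095
```

```text
6.4 [ 0.56255428 -0.10365912  0.27671142] [-2.06308966 -1.12538663  0.93959475]
[[np.float64(1.0), np.float64(-0.0), np.float64(-0.0)], [np.float64(0.001), np.float64(-0.013), np.float64(0.0)]]
```

Emit:
send_rows([
  [[1,0,0],[0,-0.013,0],-1],
  [[2,0,0],[0,-0.013,0],-1],
  [[3,0,0],[0,-0.013,0],-1],
  [[4,0,0],[0,-0.013,0],-1],
  [[4,0,0],[0,-0.013,0],-1],
])

```text
t: 6.82
position: [0.5658, -0.1036, 0.2767]
eef_rot: [0.707, 0.033, -0.035, -0.706]
wrist_force: [-8.4, -3.4, 4.0]
opening: 0.005
```

Emit:
send_rows([
  [[1,0,0],[0,0,0],-1],
  [[2,0,0],[0,0,0],-1],
  [[2,0,0],[0,0,0],-1],
])

```text
t: 7.07
position: [0.5667, -0.1036, 0.2767]
eef_rot: [0.707, 0.032, -0.037, -0.706]
wrist_force: [-16.7, -3.6, 7.3]
opening: 0.005
```

Emit:
send_rows([
  [[1,0,0],[0,0,0],-1],
  [[2,0,0],[0,0,0],-1],
  [[2,0,0],[0,0,0],-1],
])

```text
t: 7.32
position: [0.5676, -0.1036, 0.2767]
eef_rot: [0.707, 0.03, -0.038, -0.706]
wrist_force: [-25.2, -4.2, 11.7]
opening: 0.006
```

Emit:
send_rows([
  [[-3,0,0],[0,0,0],-1],
  [[-10,0,0],[0,0,0],-1],
  [[-30,0,0],[0,0,0],-1],
  [[-50,0,0],[0,0,0],-1],
  [[-60,-20,0],[0,0,0],-1],
  [[-60,-50,0],[0,0,0],-1],
  [[-60,-85,0],[0,0,0],-1],
  [[-60,-110,0],[0,0,0],-1],
  [[-60,-110,0],[0,0,0],-1],
])

```text
t: 8.07
position: [0.511, -0.1083, 0.3939]
eef_rot: [0.707, 0.039, -0.031, -0.705]
wrist_force: [1.0, 0.6, 0.6]
opening: 0.004
```

Run:
```python
from plant import optics,sensors
import cv2,numpy as np
print(sensors.state()["t"],sensors.state()["position"])
for n in ["wrist","scene","top"]:
    p,d=optics.snapshot(n)
    np.savez(n+"5.npz",p=p,d=d)
    if n=="scene": p=cv2.resize(p[100:260,150:380],None,fx=3.4,fy=3.4,interpolation=cv2.INTER_CUBIC)
    if n=="top": p=cv2.resize(p[150:310,270:480],None,fx=3.7,fy=3.7,interpolation=cv2.INTER_CUBIC)
    cv2.imwrite(f"pics/{n}5.png",p[:,:,::-1])
```

```text
8.0667 [ 0.51096163 -0.10825815  0.39387701]
```

View pics/top5.png

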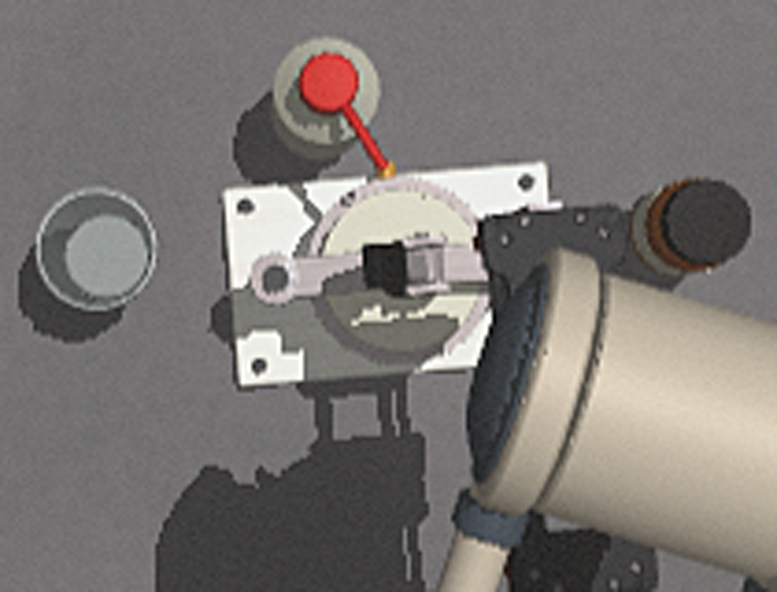

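View pics/scene5.png

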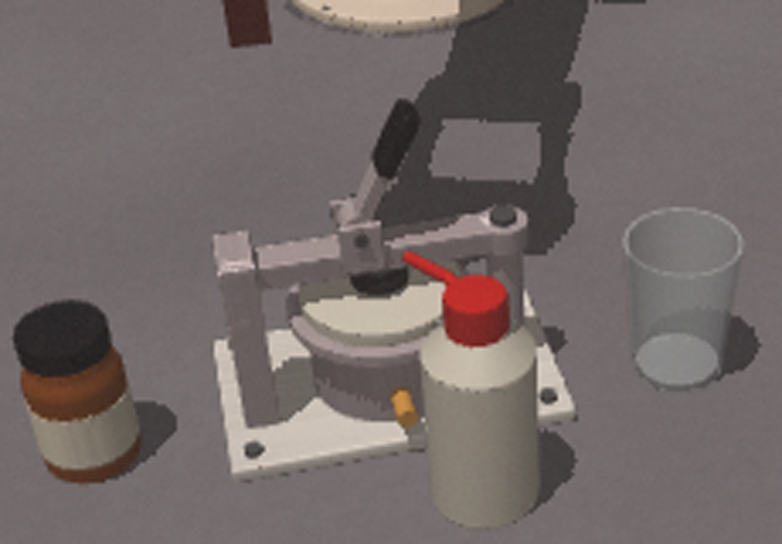

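View pics/wrist5.png

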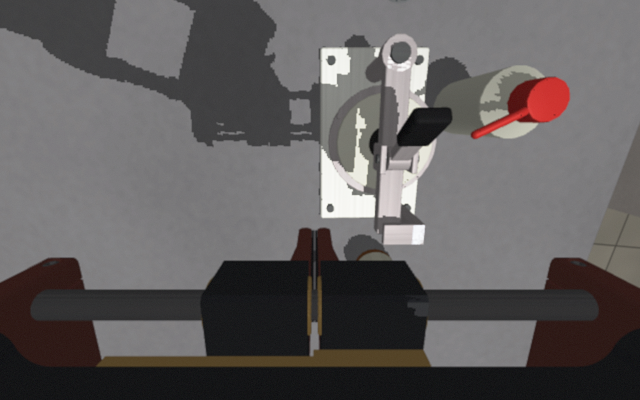

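Run:
```python
from plant import optics
from h import *
np.set_printoptions(precision=4,suppress=True)
cp=optics.camera_params("top")
def cloud(f):
    z=np.load(f);d=z["d"];v,u=np.mgrid[0:400,0:640];m=(d>0)
    r=rays(cp,np.c_[u[m],v[m]]);X=cp["xyz"]+r*d[m][:,None];return X,z["p"][m],np.c_[u[m],v[m]]
X,c,px=cloud("top5.npz")
# strap top
near=(X[:,0]>.54)&(X[:,0]<.63)&(X[:,1]>-.12)&(X[:,1]<.05)
m=near&(abs(X[:,2]-.112)<.004)
P=X[m,:2]; print(m.sum())
# bin by y, mid of x extents, below pivot ring and off cheeks
for y0 in np.arange(-.11,.04,.008):
    k=(P[:,1]>=y0)&(P[:,1]<y0+.008)
    if k.sum()>5: print(round(y0+.004,3),P[k,0].min(),P[k,0].max(),(P[k,0].min()+P[k,0].max())/2,k.sum())
X0,c0,_=cloud("top0.npz")
m=(abs(X0[:,2]-.012)<.004)&(c0.min(1)>190)&(abs(X0[:,0]-.58)<.1)&(abs(X0[:,1]+.05)<.13)
rect=cv2.minAreaRect((X0[m,:2]*1000).astype(np.float32));print(rect)
for f,XX in(("0",X0),("5",X)):
  m=(abs(XX[:,2]-.08)<.003)&(np.hypot(XX[:,0]-.5826,XX[:,1]+.05)<.055); print("lid",f,cv2.minEnclosingCircle((XX[m,:2]*1000).astype(np.float32)),XX[m,2].mean())
```

```text
387
-0.09 0.5762523313282985 0.595478601774723 0.5858654665515107 26
-0.082 0.5739882876772127 0.5953977687755656 0.5846930282263891 41
-0.074 0.5737944583346766 0.595347723627789 0.5845710909812327 28
-0.05 0.5669191323929547 0.592555586359 0.5797373593759774 6
-0.026 0.568593609546893 0.5878038889592004 0.5781987492530467 12
-0.018 0.5683992075208671 0.5876765976691762 0.5780379025950217 39
-0.01 0.5662361197033496 0.5874832619159809 0.5768596908096653 39
-0.002 0.5660197888640128 0.587408230477532 0.5767140096707724 40
0.006 0.5659264146479472 0.584872433120053 0.5753994238840001 26
0.014 0.5657017175755963 0.5849741498196553 0.5753379336976259 36
0.022 0.5591608128763943 0.5868273597684688 0.5729940863224315 31
0.03 0.5592188478035772 0.5868443054979136 0.5730315766507454 36
0.038 0.5632395301425914 0.5824357389188903 0.5728376345307409 15
((582.5514526367188, -49.676483154296875), (121.92129516601562, 201.96685791015625), 5.887659549713135)
lid 0 ((582.3777465820312, -50.228946685791016), 54.350914001464844) 0.08057968353618437
lid 5 ((582.290771484375, -45.636959075927734), 51.81748580932617) 0.08047083091197234
```

```bash
sed -i 's/^YAW=.*/YAW=.1015; C=np.array([.5826,-.0497])/' h.py
cat > lev.py <<'E'
from plant import optics
from h import *
import sys
np.set_printoptions(precision=4,suppress=True)
a,xs,ys=strapframe(0)
hinge=PIV-ys*.085; print("hinge",hinge)
for n in ["top","scene"]:
    cp=optics.camera_params(n)
    z=np.load(n+sys.argv[1]+".npz");d=z["d"];p=z["p"].astype(int);v,u=np.mgrid[0:400,0:640];m=(d>0)&(p.max(2)<60)
    X=cp["xyz"]+rays(cp,np.c_[u[m],v[m]])*d[m][:,None]
    s=(X[:,:2]-hinge)@ys; l=(X[:,:2]-hinge)@xs
    k=(abs(l)<.03)&(s>-.01)&(s<.09)&(X[:,2]>.118)
    S,Z,L=s[k],X[k,2],l[k]
    print(n,k.sum(),"s",np.percentile(S,[2,50,98]),"z",np.percentile(Z,[2,50,98]),"lat",np.percentile(L,[2,50,98]))
    if k.sum()>5:
        A=np.polyfit(S,Z,1);print("fit slope angle",np.arctan(A[0]))
E
python3 lev.py 5
```

```text
hinge [ 0.5836 -0.0596]
top 203 s [-0.0089  0.0215  0.0386] z [0.1662 0.1944 0.5741] lat [-0.0288 -0.0037  0.0097]
fit slope angle -1.4147526264631176
scene 189 s [-0.0092  0.0252  0.0375] z [0.1628 0.1822 0.3293] lat [-0.0107  0.0069  0.0109]
fit slope angle -1.015825271776529
```

```bash
cat > la.py <<'E'
from plant import sensors
from h import *
import sys
s=sensors.state();p0,R0=cur(s);print(s["t"],p0,s["wrist_force"])
a,xs,ys=strapframe(0);hinge=PIV-ys*.085
for w in sys.argv[1:]:
    f=w.split(",")
    if f[0]=="p": S,Z=float(f[1]),float(f[2])
    else:
        th,D=float(f[0]),float(f[1]);S=D*np.cos(th)-6*np.sin(th)-10;Z=124+D*np.sin(th)+6*np.cos(th)
    xy=hinge+ys*S/1000;p,Rr=pose([xy[0],xy[1],Z/1000],a);v,w=rel(p0,R0,p,Rr)
    print(round(S),round(Z),[[float(x) for x in np.round(v,1)],[float(x) for x in np.round(w,3)]])
E
python3 la.py p,-18,225 p,-18,172
```

```text
8.2167 [ 0.51084986 -0.10834288  0.38623178] [ 0.0429381  -0.27034355 -1.24304809]
-18 225 [[77.3, -20.7, 23.3], [-0.0, -0.003, 0.001]]
-18 172 [[77.2, 32.3, 23.3], [-0.0, -0.003, 0.001]]
```

Emit:
send_rows([
  [[0,-20,5],[0,0,0],-1],
  [[20,-21,12],[0,-0.003,0],-1],
  [[40,-21,20],[0,-0.003,0],-1],
  [[60,-21,23],[0,-0.003,0],-1],
  [[77,-21,23],[0,-0.003,0],-1],
  [[77,-21,23],[0,-0.003,0],-1],
  [[77,0,23],[0,-0.003,0],-1],
  [[77,17,23],[0,-0.003,0],-1],
  [[77,32,23],[0,-0.003,0],-1],
  [[77,32,23],[0,-0.003,0],-1],
])

```text
t: 9.05
position: [0.5841, -0.0782, 0.3489]
eef_rot: [-0.705, -0.033, 0.039, 0.707]
wrist_force: [-0.6, -0.2, -1.1]
opening: 0.004
```

```bash
python3 la.py p,-5,176 1.2,58 1.1,58 1.0,58 .9,58 .8,58 .7,58 .6,58 .5,58 .4,58 .3,58 .2,60
python3 - <<'E'
from plant import optics,sensors
import cv2,numpy as np
for n in ["wrist","scene"]:
    p,d=optics.snapshot(n)
    if n=="scene": p=cv2.resize(p[60:260,150:400],None,fx=3,fy=3,interpolation=cv2.INTER_CUBIC)
    cv2.imwrite(f"pics/{n}6.png",p[:,:,::-1])
E
```

```text
9.05 [ 0.58412551 -0.07815989  0.34894023] [-0.56888401 -0.18539194 -1.14918019]
-5 176 [[1.3, -9.0, 13.5], [-0.003, -0.001, -0.008]]
5 180 [[1.2, -13.2, 23.9], [-0.003, -0.001, -0.008]]
11 178 [[1.3, -11.4, 29.5], [-0.003, -0.001, -0.008]]
16 176 [[1.3, -9.0, 34.8], [-0.003, -0.001, -0.008]]
21 173 [[1.3, -6.1, 39.8], [-0.003, -0.001, -0.008]]
26 170 [[1.3, -2.7, 44.6], [-0.003, -0.001, -0.008]]
30 166 [[1.3, 1.1, 49.0], [-0.003, -0.001, -0.008]]
34 162 [[1.4, 5.4, 52.9], [-0.003, -0.001, -0.008]]
38 157 [[1.4, 10.0, 56.5], [-0.003, -0.001, -0.008]]
41 152 [[1.5, 15.0, 59.5], [-0.003, -0.001, -0.008]]
44 147 [[1.5, 20.2, 62.1], [-0.003, -0.001, -0.008]]
48 142 [[1.5, 25.3, 66.0], [-0.003, -0.001, -0.008]]
```

View pics/wrist6.png

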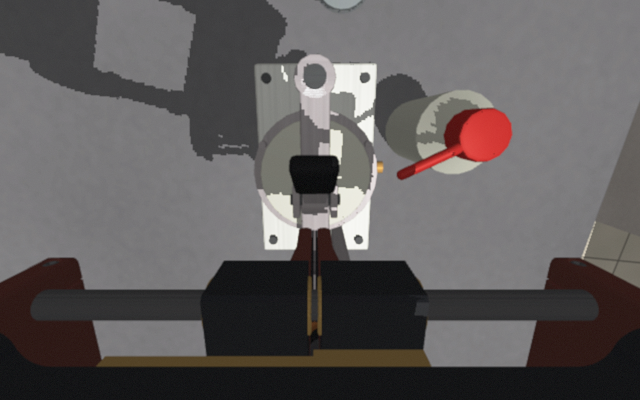

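View pics/scene6.png

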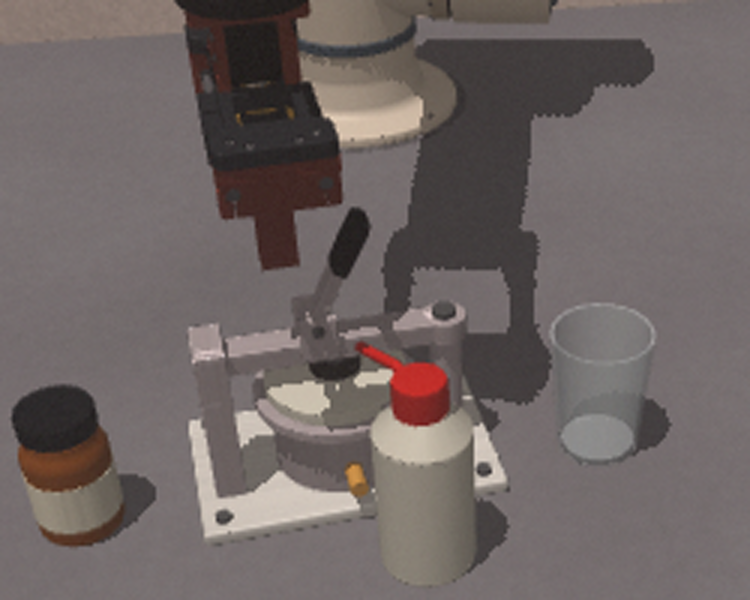

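Emit:
send_rows([
  [[1,-4,13],[0,0,0],-1],
  [[1,-6,19],[0,0,0],-1],
  [[1,-8,24],[0,0,0],-1],
  [[1,-6,30],[0,0,0],-1],
  [[1,-4,35],[0,0,0],-1],
  [[1,-1,40],[0,0,0],-1],
  [[1,2,45],[0,0,0],-1],
  [[1,6,49],[0,0,0],-1],
  [[1,10,53],[0,0,0],-1],
  [[1,15,57],[0,0,0],-1],
])

```text
t: 9.98
position: [0.5803, -0.021, 0.3421]
eef_rot: [0.707, 0.037, -0.034, -0.706]
wrist_force: [-0.2, -1.2, 7.0]
opening: 0.004
```

```bash
python3 la.py .5,58 .4,58 .3,58 .2,60 .1,60 0,60 p,50,126
python3 - <<'E'
from plant import optics,sensors
import cv2,numpy as np
for n in ["wrist","scene"]:
    p,d=optics.snapshot(n)
    if n=="scene": p=cv2.resize(p[60:260,150:400],None,fx=3,fy=3,interpolation=cv2.INTER_CUBIC)
    cv2.imwrite(f"pics/{n}7.png",p[:,:,::-1])
E
```

```text
9.9833 [ 0.58029827 -0.02100181  0.34207831] [-0.19069987 -1.23037628  7.01296523]
38 157 [[-0.6, 3.0, -0.8], [0.002, -0.001, 0.004]]
41 152 [[-0.7, 8.0, 2.3], [0.002, -0.001, 0.004]]
44 147 [[-0.7, 13.2, 4.9], [0.002, -0.001, 0.004]]
48 142 [[-0.7, 18.3, 8.9], [0.002, -0.001, 0.004]]
49 136 [[-0.7, 24.1, 10.4], [0.002, -0.001, 0.004]]
50 130 [[-0.7, 30.1, 11.3], [0.002, -0.001, 0.004]]
50 126 [[-0.8, 34.1, 11.3], [0.002, -0.001, 0.004]]
```

View pics/scene7.png

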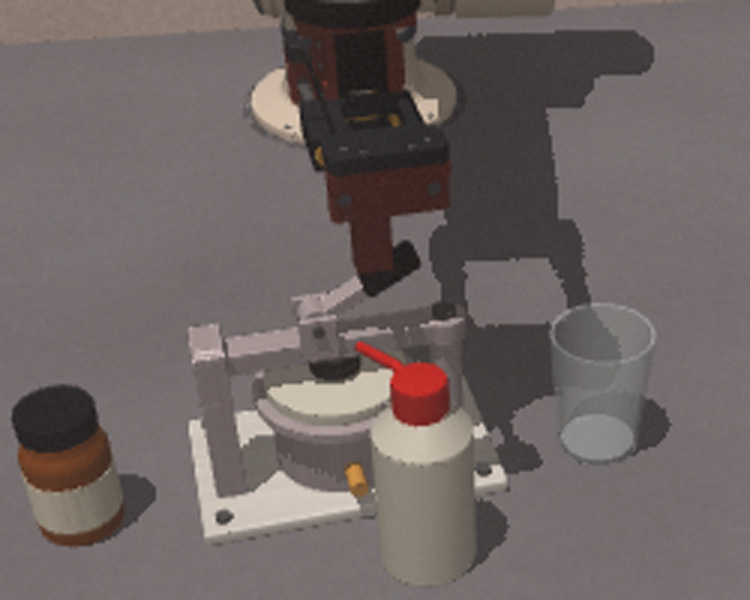

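Emit:
send_rows([
  [[0,4,4],[0,0,0],-1],
  [[0,8,6],[0,0,0],-1],
  [[0,12,8],[0,0,0],-1],
  [[0,16,10],[0,0,0],-1],
  [[0,20,11],[0,0,0],-1],
  [[0,24,12],[0,0,0],-1],
  [[0,27,12],[0,0,0],-1],
  [[0,29,12],[0,0,0],-1],
  [[0,30,12],[0,0,0],-1],
])

```text
t: 10.83
position: [0.5792, -0.0094, 0.3121]
eef_rot: [0.707, 0.037, -0.034, -0.706]
wrist_force: [-2.2, -3.2, 15.3]
opening: 0.01
```

Emit:
send_rows([
  [[0,1,0],[0,0,0],-1],
  [[0,2,0],[0,0,0],-1],
  [[0,3,0],[0,0,0],-1],
  [[0,3,0],[0,0,0],-1],
])

```text
t: 11.17
position: [0.5789, -0.0094, 0.3119]
eef_rot: [0.707, 0.038, -0.034, -0.706]
wrist_force: [-6.7, -2.5, 21.4]
opening: 0.005
```

Emit:
send_rows([
  [[0,2,0],[0,0,0],-1],
  [[0,4,0],[0,0,0],-1],
  [[0,4,0],[0,0,0],-1],
])

```text
t: 11.42
position: [0.5786, -0.0093, 0.3116]
eef_rot: [0.707, 0.039, -0.033, -0.706]
wrist_force: [-13.4, -1.6, 33.9]
opening: 0.005
```

Emit:
send_rows([
  [[0,-6,0],[0,0,0],-1],
  [[0,-15,0],[0,0,0],-1],
  [[0,-40,0],[0,0,0],-1],
  [[0,-75,0],[0,0,0],-1],
  [[-30,-110,-20],[0,0,0],-1],
  [[-65,-130,-40],[0,0,0],-1],
  [[-100,-130,-60],[0,0,0],-1],
  [[-135,-130,-80],[0,0,0],-1],
  [[-170,-130,-100],[0,0,0],-1],
  [[-190,-130,-120],[0,0,0],-1],
  [[-190,-130,-120],[0,0,0],-1],
  [[-190,-130,-120],[0,0,0],-1],
])

```text
t: 12.42
position: [0.4014, -0.1487, 0.4324]
eef_rot: [-0.706, -0.035, 0.035, 0.706]
wrist_force: [0.8, 0.4, -0.7]
opening: 0.006
```

```bash
python3 - <<'E'
from plant import optics,sensors
import cv2,numpy as np
print(sensors.state()["t"],sensors.state()["position"])
for n in ["wrist","scene","top"]:
    p,d=optics.snapshot(n)
    np.savez(n+"8.npz",p=p,d=d)
    if n=="scene": p=cv2.resize(p[100:260,150:380],None,fx=3.4,fy=3.4,interpolation=cv2.INTER_CUBIC)
    if n=="top": p=cv2.resize(p[150:310,270:480],None,fx=3.7,fy=3.7,interpolation=cv2.INTER_CUBIC)
    cv2.imwrite(f"pics/{n}8.png",p[:,:,::-1])
E
python3 lev.py 8
```

```text
12.4167 [ 0.40135952 -0.14867106  0.43242498]
hinge [ 0.5836 -0.0596]
top 128 s [0.0405 0.0603 0.0773] z [0.1265 0.1304 0.1352] lat [-0.0116 -0.0027  0.01  ]
fit slope angle -0.03693157338117929
scene 186 s [0.0391 0.0574 0.0754] z [0.122  0.13   0.1324] lat [-0.0103  0.0056  0.0104]
fit slope angle 0.006497088334681377
```

View pics/top8.png

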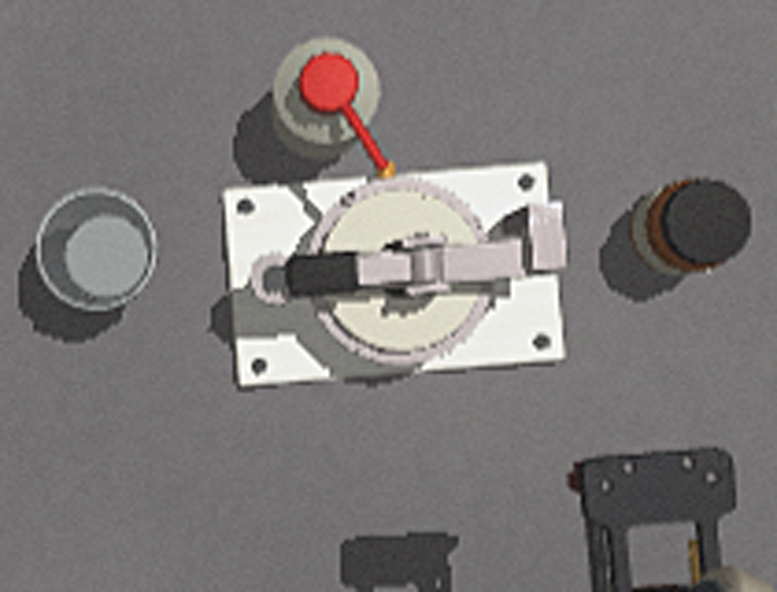

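View pics/scene8.png

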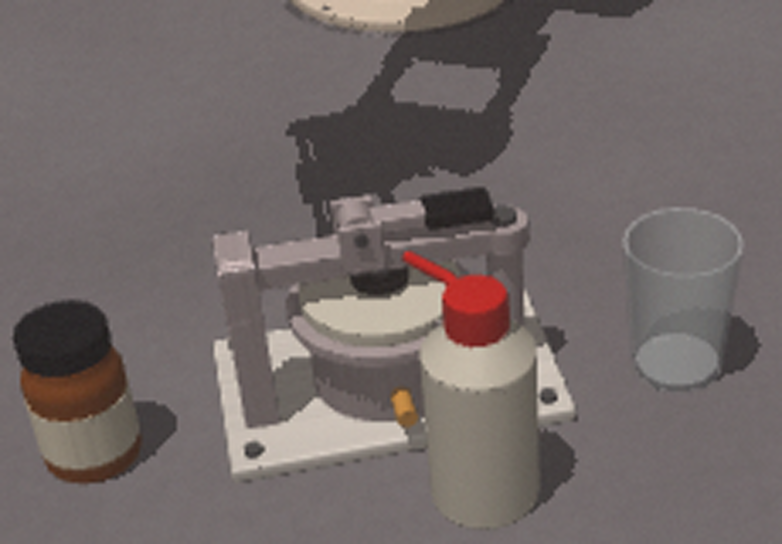

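Run:
```python
from plant import optics
from h import *
cp=optics.camera_params("top")
z=np.load("top8.npz");d=z["d"];v,u=np.mgrid[0:400,0:640]
X=cp["xyz"]+rays(cp,np.c_[u.ravel(),v.ravel()])*d.ravel()[:,None]
c,s=np.cos(YAW),np.sin(YAW);h=(X[:,:2]-C)@np.array([[c,-s],[s,c]])
for lo,hi in ((-.068,-.045),(-.045,-.03)):
    m=(abs(X[:,2]-.112)<.003)&(abs(h[:,0])<.03)&(h[:,1]>lo)&(h[:,1]<hi);print(lo,m.sum(),h[m,0].min(),h[m,0].max(),h[m,0].mean())
i0=np.load("top0.npz")["p"].astype(int);i1=z["p"].astype(int)
for n,(a,b,e,f) in dict(beaker=(195,240,275,315),jar=(195,230,445,475),bottle=(155,195,340,375)).items(): print(n,np.abs(i0-i1)[a:b,e:f].mean())
from plant import r
```

```text
-0.068 83 -0.011890579592747044 0.009867482398739956 -0.0015000974129335952
-0.045 56 -0.01201580621705684 0.00959651205442037 -0.0005809861375082539
beaker 3.3487037037037037
jar 3.34984126984127
bottle 3.223095238095238
```

```bash
python3 -c "
from plant import r,sensors
print(sensors.state()['t'],sensors.state()['wrist_force']);print(r.finish_job())"
```

```text
12.5667 [ 0.12382442 -0.11830489 -0.05283075]
the job is handed in; nothing more can be done
None
```

The lid is clamped shut, and I handed the job in at about 12.6 s with the arm clear of everything.

- **Strap:** I pushed it with closed fingers along its arc until it stopped hard, with about 25 N against the stop. In the top view its end sits in the keeper. It measured within about 0.01 rad of home before the lever was pressed. Afterwards its middle was about 1 mm off the holder's axis, which is within the calibration error.
- **Lever:** I pressed it down only after that, until the pad met its stop at about 34 N. The pad's upper face is at 130 mm, as expected for fully down. The lever's angle read −0.04 rad in the top view and 0.01 rad in the scene view, so the two disagree slightly, within noise.
- **Lid and loose items:** The lid looks flat between its pins in both views. I measured its height (about 80 mm) only before pressing the lever, not after. The bottle, jar and beaker show no change beyond image noise from the first picture.

No check failed.

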